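# Find the high point of a lift-cam spindle on bench centres

## Robot

A 6-joint arm with a two-finger parallel gripper is mounted at the origin on the work surface. World frame = base frame: x ahead of the robot, y to its left, z up, the work surface at z = 0. Lengths are in m, angles in rad, forces in N, time in s.
With the tool pointing down it reaches from about 0.225 to 0.875 m from the base axis. Payload 3.4 kg.
Tool frame: the origin (TCP) lies between the finger pads; the fingertips stand 19 mm ahead of it and the grasp point (between the pads) is the TCP; z points along the fingers, y is the line along which they close (so a half turn about z gives the same grasp; the last joint's range is limited). The gripper opens to 85 mm and grips with 20 to 120 N. Pads are 22 mm wide; open, the fingers measure 114 mm over their backs; the gripper's body (76 mm by 85 mm) begins 54 mm behind the grasp point. The pads swing forward as they close: fully open they stand 13 mm farther back than shut.
Start: joints at [-1.27, 0.276, 1.505, -0, 1.361, -0.121], TCP at [0.235, -0.525, 0.25] pointing down, gripper open.
Joint ranges: [-2.89, 2.89], [-0.75, 2.08], [0.22, 2.7], [-1.18, 4.32], [0.11, 2.71], [-2.7, 2.7]. Speed limits (rad/s): [2.57, 2.57, 3.14, 3.14, 3.14, 3.14].

## Interface

Orientations are given as a unit quaternion [w, x, y, z].
In Python, from rig import get_state, imaging, ticket gives the robot as it stands. The module is installed in compiled form; this text tells all that it offers.
- The arm moves only by the shell command python3 -m inch 'ROWS' [FORCE]. ROWS is JSON, a list of rows, each an object with "claw": the opening, from -1 (shut) to 1 (fully open); "travel": the shift along the world's x, y, z in units of 200 mm (1.0 is 200 mm), a list of three; "turn": the turn about the world's z in units of 180 degrees (1.0 is 180 degrees). A call has 1 to 5 rows; each row is the pose to reach, as a shift and turn from the pose commanded when the call began, turning the shorter way round; what a row does not reach only later rows make up. A row lasts 1/10 s, in which the tool goes at most 50 mm and 8.59 degrees, less where a joint would pass 70% of its speed; a pose out of reach is approached as far as the arm can. A call with a number of a shift or a turn outside -1 to 1 is refused whole. A call with a gripper value outside its range is refused whole. The fingers move at their own pace and stop on an object; FORCE is the grip in N (left out, the last holds). Time passes only in rows, so rows that repeat a pose let the fingers close. It gives the time, the measured TCP pose, the force, the opening and the grip force at its end, in the units of the state.
- get_state(): the state, without advancing time (a new reading comes with each control period).
- imaging.get_image(name): name is "scene" or "top" or "wrist"; returns the picture (480x640x3 uint8, red, green, blue); there is no depth.
- imaging.camera_params(name): a dict with "camera_matrix" (3x3 intrinsics, pixels), "cam_to_world" (4x4, takes a point from camera to world coordinates); the wrist camera has in their place "T_tool_cam" (4x4, takes a point from camera to tool coordinates, whose origin is the TCP and whose axes are the flange's). Camera axes: x right, y down, z forward; pixel columns grow to the right and rows downward; lengths in m; the calibration is good to about 2 mm. A picture is of the moment at which its call begins: read the wrist's pose just before it. camera_params takes no time and is no camera call.
- ticket.sign_off(): hands the job in; it is judged then, once.
The state is a dict: "clock": time; "qpos": joint angles; "qd": joint speeds; "effort": joint torques, N m; "position": TCP position; "ee_rot": TCP orientation; "contact_force": force on the tool from outside, world axes, zero at the start; "moment": the same for the moment, N m; "width": finger opening in m; "gripper_force": force on a finger pad.
Only numpy, scipy, OpenCV 4.12 (cv2) and the standard library are available. Lean on these libraries where they do the work, as an engineer would, in place of code of your own. Each camera call takes 0.05 s, during which the arm holds its last target. There are 200 camera calls.

## Task

Two cam spindles from the analyser's tube lift are set up between bench centres, each with a sprung plunger and dial bearing on its cam. By its crank handle, turn the spindle with the blue crank until its cam holds the plunger pushed out as far as it goes (the highest reading of the swing), then let go and leave it standing there. Do not turn the spindle with the orange crank.

Things in the scene. Friction and masses are not known exactly. Their poses are not given: they have to be found in the camera images.
- blue_grip (a point): Centre of the blue crank's handle, a freely turning round sleeve 14 mm in diameter, 46 mm long, parallel to the spindle (its y axis): pinch it here from above, fingers closing across it. Circles point blue_axis at 75 mm radius. The 12 mm thick crank arm is centred 36 mm from here towards +y of blue_axis; the other end is free. About 2 to 4 N turns it; it stays where left.
- blue_axis (a point): Point on the blue-cranked spindle's axis, 75 mm above the counter, in blue_grip's plane. Frame fixed with the bolted-down rig: y along the spindle, x level, towards the plunger, z up. The crank starts leaning to -x, 30 to 50 degrees above level, and turns over the top towards +x, 137 degrees between stops; the cam's high point lies in between, and beyond it the plunger comes back.
- blue_plunger (a joint): Travel (m) of the blue-cranked rig's sprung plunger, a level 8 mm steel rod with red end cap and a 50 mm flat disc foot on the cam, pushed towards +x of blue_axis: 0 on the brass cam's base circle, 0.016 (its greatest) at the cam's nose. The red pointer on the dial above turns clockwise with it, 0 to 128 degrees. Light spring, 1 to 3 N.
- orange_grip (a point): Centre of the orange crank's handle, on the second rig, to be left alone. The rigs differ only in crank colour and may stand in either place. Each: base 200 x 230 mm, two grey stocks 97 mm high, centred 70 mm towards -y and 126 mm towards +y of the axis point, and a plunger housing with a dial, top 109 mm high, 85 mm towards +x and 73 mm towards +y of it.

How it is judged:
At the end, for the whole second after the job is handed in: The blue-cranked rig's plunger rests within about 1.8 mm of its greatest travel (above 14.2 of 16 mm), still, and the orange crank's handle is within 15 mm of where it started (value of joint blue_plunger above 0.0142 m and velocity of joint blue_plunger between -0.003 and 0.003 m/s and distance of orange_grip from where it was at the start of the episode below 0.015 m); the robot touches nothing.
It fails at once if the orange crank is turned (its handle moves more than 15 mm) (distance of orange_grip from where it was at the start of the episode above 0.015 m).
It also fails if it takes over 45 s, if anything falls off the work surface, if the arm or the gripper's body presses on something with over 40 N, if the wrist force passes 120 N, or if a joint passes its speed limit or range.

## Working session

There is one attempt and no reset: what is moved stays moved. The work goes in short steps, Python scripts to look and compute and a shell command to move; the robot and the scene stay as the last step left them, time stands still between calls to the robot, and variables do not carry over. Pictures are saved under pics/ and viewed, at most 10 in all, crops included, and the job is handed in when it is done.

```bash
mkdir -p pics
python3 - <<'E'
from rig import get_state, imaging
import cv2,numpy as np
for n in("scene","top"):
    cv2.imwrite(f"pics/{n}0.png",imaging.get_image(n)[:,:,::-1])
    p=imaging.camera_params(n);print(n,np.round(p["camera_matrix"],1).tolist(),np.round(p["cam_to_world"],4).tolist())
print(get_state())
E
```

```text
scene [[550.5, 0.0, 331.1], [0.0, 550.5, 241.7], [0.0, 0.0, 1.0]] [[0.2679, 0.5965, -0.7566, 1.2921], [0.9634, -0.166, 0.2102, -0.2201], [-0.0002, -0.7852, -0.6192, 0.7959], [0.0, 0.0, 0.0, 1.0]]
top [[518.2, 0.0, 323.7], [0.0, 518.2, 239.3], [0.0, 0.0, 1.0]] [[-0.0275, -0.9826, 0.1837, 0.3401], [-0.9988, 0.0344, 0.0347, -0.0249], [-0.0404, -0.1826, -0.9824, 0.9528], [0.0, 0.0, 0.0, 1.0]]
{'clock': 0.1, 'qpos': array([-1.27002545e+00,  2.76588793e-01,  1.50600144e+00,  1.45829644e-05,
        1.36070398e+00, -1.20986348e-01]), 'qd': array([ 0.00023843, -0.00068812, -0.00309583,  0.00189214, -0.00186877,
        0.00056556]), 'effort': array([ 1.03612132e-03, -4.17700410e+01, -2.46405619e+01, -2.52165055e-04,
        5.85480739e-03,  1.92249416e-06]), 'position': array([ 0.23526261, -0.52419551,  0.24949569]), 'ee_rot': array([-8.47984503e-04,  9.77847347e-01,  2.09317561e-01, -6.92744717e-05]), 'contact_force': array([-0.36843863,  1.29672392,  0.83413449]), 'moment': array([-0.01743912,  0.01916548,  0.02394704]), 'gripper_force': 0.0, 'width': 0.08601689745879242}
```

View pics/top0.png

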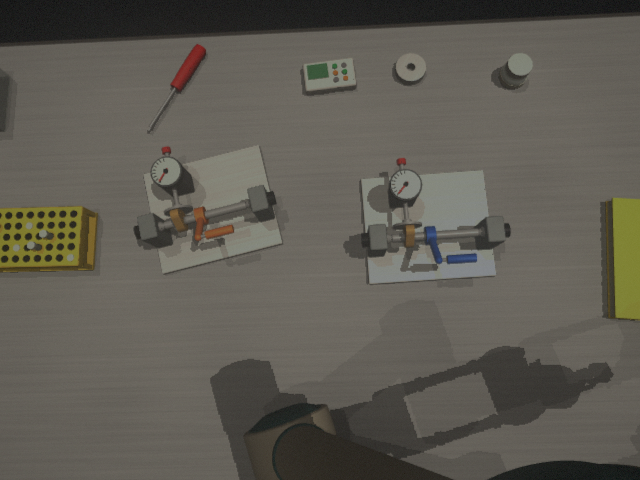

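View pics/scene0.png

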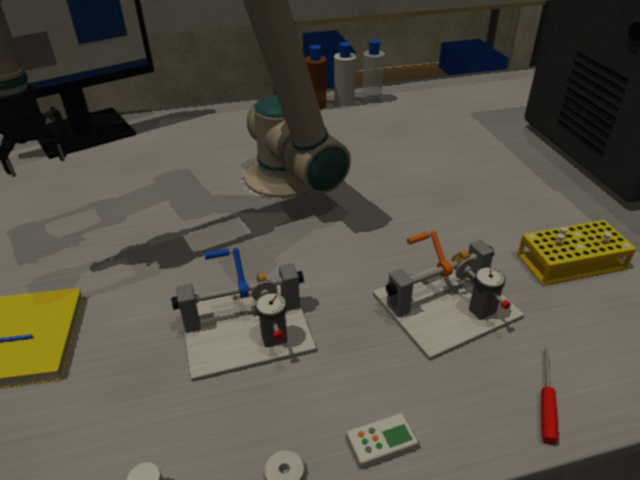

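Run:
```python
import cv2,numpy as np
t=cv2.imread("pics/top0.png")[160:295,350:520];s=cv2.imread("pics/scene0.png")[235:375,160:330]
a=cv2.resize(t,(680,540),interpolation=cv2.INTER_CUBIC);cv2.imwrite("pics/c1.png",cv2.convertScaleAbs(a,alpha=1.7))
a=cv2.resize(s,(680,560),interpolation=cv2.INTER_CUBIC);cv2.imwrite("pics/c2.png",cv2.convertScaleAbs(a,alpha=1.7))
for n in("top","scene"):
    h=cv2.cvtColor(cv2.imread(f"pics/{n}0.png"),cv2.COLOR_BGR2HSV)
    m=cv2.inRange(h,(105,120,60),(125,255,255))
    k,l,st,c=cv2.connectedComponentsWithStats(m)
    print(n,[ (st[i].tolist(),c[i].round(1).tolist()) for i in range(1,k) if st[i,4]>40])
```

```text
top [([426, 227, 11, 19, 112], [431.2, 234.0]), ([448, 254, 29, 8, 184], [461.9, 257.8])]
scene [([369, 39, 11, 5, 45], [374.0, 41.2]), ([339, 41, 12, 6, 52], [344.4, 43.7]), ([309, 44, 12, 6, 59], [314.6, 46.5]), ([204, 249, 25, 9, 135], [216.1, 252.7]), ([233, 248, 15, 46, 270], [239.8, 272.8]), ([0, 335, 31, 7, 87], [15.0, 337.9])]
```

View pics/c1.png

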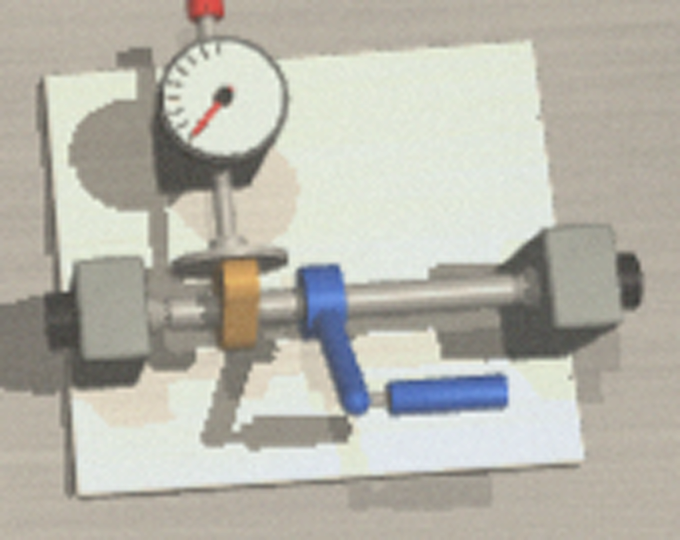

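View pics/c2.png

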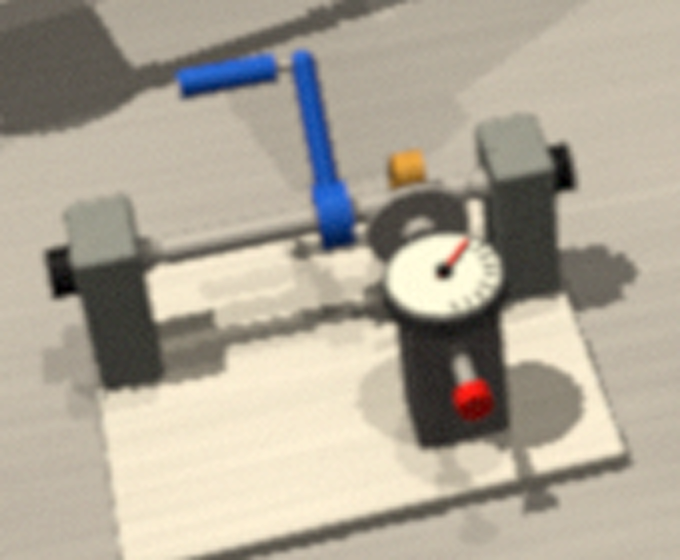

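```bash
cat > h.py <<'E'
import numpy as np
from rig import imaging
P={n:imaging.camera_params(n) for n in("top","scene")}
def ray(n,u,v):
    K,T=P[n]["camera_matrix"],P[n]["cam_to_world"]
    d=T[:3,:3]@np.linalg.solve(K,[u,v,1]);return T[:3,3],d/np.linalg.norm(d)
def atz(n,u,v,z):
    o,d=ray(n,u,v);return o+d*(z-o[2])/d[2]
def tri(a,b):
    A=np.zeros((3,3));B=np.zeros(3)
    for o,d in(ray("top",*a),ray("scene",*b)):
        M=np.eye(3)-np.outer(d,d);A+=M;B+=M@o
    x=np.linalg.solve(A,B);o,d=ray("top",*a);return x,np.linalg.norm(np.cross(x-o,d))
E
python3 - <<'E'
from h import *
np.set_printoptions(precision=4,suppress=True)
for n,a,b in(("top",(391.3,237),(482.5,232)),("scene",(278.8,281.8),(197.5,298.3))):
    p,q=atz(n,*a,.075),atz(n,*b,.075);d=p-q;print(n,p,q,np.degrees(np.arctan2(-d[0],d[1])))
print(tri((461.9,257.8),(216.4,253.5)))
print("handle ends",tri((447.5,259),(228,251.5)),tri((476.5,257.5),(205,256)))
h=tri((461.9,257.8),(216.4,253.5))[0]
p,q=atz("top",391.3,237,.075),atz("top",482.5,232,.075);d=(p-q)/np.linalg.norm(p-q)
if 1:
    ax=q+d*((h-q)@d);r=h-ax;print("axis",ax,"r",r,np.linalg.norm(r),np.degrees(np.arctan2(r[2],-r@np.array([d[1],-d[0],0]))))
E
```

```text
top [ 0.5042 -0.11    0.075 ] [ 0.5074 -0.2654  0.075 ] 1.1878849724231877
scene [ 0.505  -0.1066  0.075 ] [ 0.5091 -0.2621  0.075 ] 1.5101082264647854
(array([ 0.4562, -0.2141,  0.1311]), np.float64(0.0001474615577511555))
handle ends (array([ 0.4551, -0.1919,  0.1302]), np.float64(0.00014252972767864585)) (array([ 0.4562, -0.2365,  0.13  ]), np.float64(0.0009658626722821346))
axis [ 0.5063 -0.2131  0.075 ] r [-0.0501 -0.001   0.0561] 0.07516231877383214 48.2257181902795
```

```bash
R='{"claw":1,"travel":[0.55,0.78,0],"turn":0.2}'; python3 -m inch '[{"claw":1,"travel":[0.55,0.78,0],"turn":0.2},{"claw":1,"travel":[0.55,0.78,0],"turn":0.2},{"claw":1,"travel":[0.55,0.78,0],"turn":0.2},{"claw":1,"travel":[0.55,0.78,0],"turn":0.2},{"claw":1,"travel":[0.55,0.78,0],"turn":0.2}]' 40
```

```text
clock: 0.6
position: [0.3473, -0.364, 0.2501]
ee_rot: [-0.001, 0.863, 0.505, 0.001]
contact_force: [-0.4, -0.2, -0.6]
width: 0.0854
gripper_force: 0.0
```

```bash
python3 -m inch '[{"claw":1,"travel":[0.55,0.77,0],"turn":0.173},{"claw":1,"travel":[0.55,0.77,0],"turn":0.173},{"claw":1,"travel":[0.55,0.77,0],"turn":0.173},{"claw":1,"travel":[0.55,0.77,0],"turn":0.173},{"claw":1,"travel":[0.55,0.77,0],"turn":0.173}]'; python3 -m inch '[{"claw":0.2,"travel":[0,0,0],"turn":0},{"claw":0.2,"travel":[0,0,0],"turn":0}]'
python3 - <<'E'
from rig import get_state, imaging
import cv2,numpy as np
from scipy.spatial.transform import Rotation as R
s=get_state();print(s["position"],s["width"]);im=imaging.get_image("wrist")
q=s["ee_rot"];r=R.from_quat([q[1],q[2],q[3],q[0]]).as_matrix();print(r.round(3))
cv2.imwrite("pics/w0.png",im[:,:,::-1])
p=imaging.camera_params("wrist");print(p)
E
```

```text
clock: 1.1
position: [0.4573, -0.2114, 0.25]
ee_rot: [-0.0, 0.697, 0.717, 0.001]
contact_force: [-0.1, -0.9, -0.2]
width: 0.085
gripper_force: 0.0
clock: 1.3
position: [0.4548, -0.2157, 0.2501]
ee_rot: [-0.0, 0.7, 0.715, -0.001]
contact_force: [0.4, -0.0, 0.1]
width: 0.0586
gripper_force: 0.0
[ 0.45477777 -0.21573945  0.25007207] 0.05864363637805489
[[-0.021  1.    -0.001]
 [ 1.     0.021 -0.001]
 [-0.001 -0.001 -1.   ]]
{'camera_matrix': array([[331.38754821,   0.        , 317.6748847 ],
       [  0.        , 331.38754821, 235.9937041 ],
       [  0.        ,   0.        ,   1.        ]]), 'T_tool_cam': array([[-8.64712617e-04, -9.58920219e-01, -2.83674578e-01,
         7.26583761e-02],
       [ 9.99999296e-01, -1.05977212e-03,  5.34150442e-04,
         1.01023765e-05],
       [-8.12838067e-04, -2.83673916e-01,  9.58920460e-01,
        -1.22857703e-01],
       [ 0.00000000e+00,  0.00000000e+00,  0.00000000e+00,
         1.00000000e+00]])}
```

View pics/w0.png

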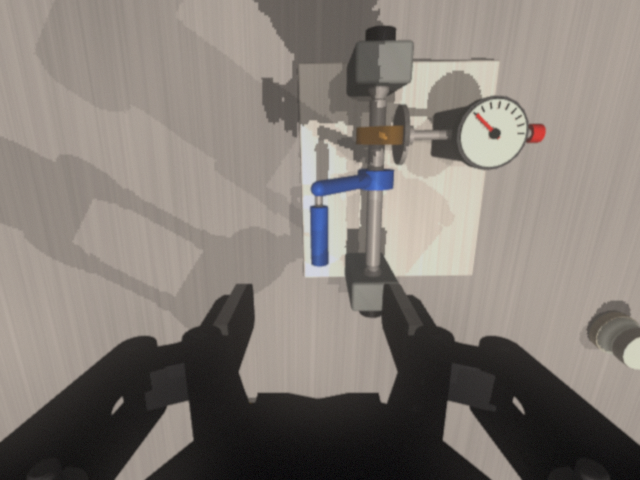

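```bash
python3 -m inch '[{"claw":0.2,"travel":[0.005,0.005,-0.25],"turn":0},{"claw":0.2,"travel":[0.005,0.005,-0.45],"turn":0},{"claw":0.2,"travel":[0.005,0.005,-0.59],"turn":0},{"claw":0.2,"travel":[0.005,0.005,-0.59],"turn":0}]'; python3 -m inch '[{"claw":-1,"travel":[0,0,0],"turn":0},{"claw":-1,"travel":[0,0,0],"turn":0},{"claw":-1,"travel":[0,0,0],"turn":0},{"claw":-1,"travel":[0,0,0],"turn":0},{"claw":-1,"travel":[0,0,0],"turn":0}]' 30
```

```text
clock: 1.75
position: [0.4529, -0.2133, 0.1287]
ee_rot: [-0.004, 0.7, 0.714, -0.001]
contact_force: [-1.1, -0.0, -0.2]
width: 0.0511
gripper_force: 0.0
clock: 2.25
position: [0.4567, -0.2149, 0.1339]
ee_rot: [0.002, 0.699, 0.715, -0.001]
contact_force: [-2.2, -3.5, 6.4]
width: 0.0132
gripper_force: 29.5
```

```bash
python3 -m inch '[{"claw":-1,"travel":[0.0625,0.001,0.045],"turn":0},{"claw":-1,"travel":[0.122,0.002,0.073],"turn":0},{"claw":-1,"travel":[0.185,0.003,0.09],"turn":0},{"claw":-1,"travel":[0.25,0.005,0.0955],"turn":0},{"claw":-1,"travel":[0.25,0.005,0.0955],"turn":0}]'
cat > dial.py <<'E'
from rig import imaging,get_state
import cv2,sys,numpy as np
s=get_state();im=imaging.get_image("wrist")[:,:,::-1].copy();t=imaging.get_image("top")[:,:,::-1]
cv2.imwrite(f"pics/{sys.argv[1]}.png",im)
# pointer angle in top picture, dial centre near (405,184): clockwise from image up
h=cv2.cvtColor(t,cv2.COLOR_BGR2HSV);m=((h[...,0]<8)|(h[...,0]>172))&(h[...,1]>110)
yy,xx=np.nonzero(m[170:199,391:421]);yy=yy+170;xx=xx+391
print("pos",s["position"].round(4),"F",s["contact_force"].round(1))
if len(xx):
    d=np.c_[xx-405.9,yy-184.1];v=d[np.hypot(*d.T)>3].mean(0)
    print("n",len(xx),"angle cw from up",np.degrees(np.arctan2(v[0],-v[1]))%360)
cap=np.argwhere(m[120:172,385:425]);print("cap",cap.mean(0)[::-1]+[385,120],len(cap))
E
python3 dial.py w1
python3 - <<'E'
import cv2;exec("")
h=cv2.imread("pics/top0.png");import numpy as np
h=cv2.cvtColor(h,cv2.COLOR_BGR2HSV);m=((h[...,0]<8)|(h[...,0]>172))&(h[...,1]>110)
yy,xx=np.nonzero(m[170:199,391:421]);d=np.c_[xx+391-405.9,yy+170-184.1];v=d[np.hypot(*d.T)>3].mean(0)
print("start",len(xx),np.degrees(np.arctan2(v[0],-v[1]))%360);c=np.argwhere(m[120:172,385:425]);print(c.mean(0)[::-1]+[385,120],len(c))
E
```

```text
clock: 2.75
position: [0.5093, -0.2131, 0.1528]
ee_rot: [0.002, 0.699, 0.715, 0.001]
contact_force: [1.7, 0.1, 6.0]
width: 0.013
gripper_force: 30.4
pos [ 0.5093 -0.2131  0.1528] F [1.7 0.1 6. ]
n 13 angle cw from up 320.13452743503456
cap [400.47826087 153.73913043] 46
start 9 223.5386899091186
[401.2826087  160.67391304] 46
```

View pics/w1.png

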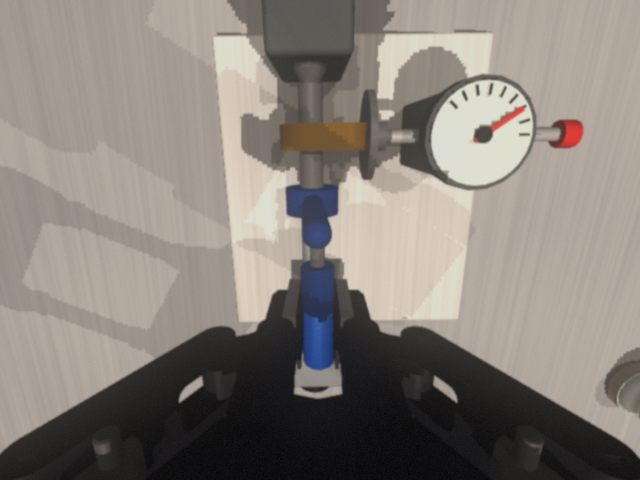

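```bash
python3 -m inch '[{"claw":-1,"travel":[0.025,0,-0.001],"turn":0},{"claw":-1,"travel":[0.052,0.001,-0.004],"turn":0},{"claw":-1,"travel":[0.052,0.001,-0.004],"turn":0},{"claw":-1,"travel":[0.052,0.001,-0.004],"turn":0}]'; python3 dial.py w2;  python3 -m inch '[{"claw":-1,"travel":[0.025,0,-0.006],"turn":0},{"claw":-1,"travel":[0.05,0.001,-0.0115],"turn":0},{"claw":-1,"travel":[0.05,0.001,-0.0115],"turn":0},{"claw":-1,"travel":[0.05,0.001,-0.0115],"turn":0}]'; python3 dial.py w3
```

```text
clock: 3.25
position: [0.5186, -0.2128, 0.1519]
ee_rot: [0.002, 0.699, 0.715, 0.001]
contact_force: [0.7, -0.7, 5.4]
width: 0.0126
gripper_force: 30.3
pos [ 0.5186 -0.2128  0.1519] F [ 0.7 -0.7  5.4]
n 14 angle cw from up 330.2804652085989
cap [400.47727273 152.97727273] 44
clock: 3.75
position: [0.5288, -0.2125, 0.1495]
ee_rot: [0.002, 0.699, 0.715, 0.001]
contact_force: [1.4, -1.6, 4.7]
width: 0.0129
gripper_force: 30.3
pos [ 0.5288 -0.2125  0.1495] F [ 1.4 -1.6  4.7]
n 13 angle cw from up 337.220537193113
cap [400.46511628 152.44186047] 43
```

```bash
python3 -m inch '[{"claw":-1,"travel":[0.025,0,-0.009],"turn":0},{"claw":-1,"travel":[0.0485,0.001,-0.019],"turn":0},{"claw":-1,"travel":[0.0485,0.001,-0.019],"turn":0},{"claw":-1,"travel":[0.0485,0.001,-0.019],"turn":0}]'; python3 dial.py w4;  python3 -m inch '[{"claw":-1,"travel":[0.023,0,-0.0125],"turn":0},{"claw":-1,"travel":[0.0455,0.001,-0.026],"turn":0},{"claw":-1,"travel":[0.0455,0.001,-0.026],"turn":0},{"claw":-1,"travel":[0.0455,0.001,-0.026],"turn":0}]'; python3 dial.py w5
```

```text
clock: 4.25
position: [0.5387, -0.2121, 0.1455]
ee_rot: [0.002, 0.699, 0.715, 0.002]
contact_force: [3.7, -0.2, 5.3]
width: 0.0128
gripper_force: 30.4
pos [ 0.5387 -0.2121  0.1455] F [ 3.7 -0.2  5.3]
n 14 angle cw from up 342.1774530519311
cap [400.51162791 152.18604651] 43
clock: 4.75
position: [0.5479, -0.2118, 0.1403]
ee_rot: [0.002, 0.699, 0.715, 0.002]
contact_force: [5.0, 0.9, 4.4]
width: 0.0127
gripper_force: 30.4
pos [ 0.5479 -0.2118  0.1403] F [5.  0.9 4.4]
n 15 angle cw from up 342.51200262385163
cap [400.34090909 152.02272727] 44
```

```bash
python3 -m inch '[{"claw":-1,"travel":[0.021,0,-0.015],"turn":0},{"claw":-1,"travel":[0.0415,0.001,-0.032],"turn":0},{"claw":-1,"travel":[0.0415,0.001,-0.032],"turn":0},{"claw":-1,"travel":[0.0415,0.001,-0.032],"turn":0}]'; python3 dial.py w6
python3 - <<'E'
import numpy as np,cv2
x=np.array([.5093,.5186,.5288,.5387,.5479])-.506;z=np.array([.1528,.1519,.1495,.1455,.1403])-.075
print(np.degrees(np.arctan2(z,-x)),np.hypot(x,z))
# compose wrist dial crops w3..w6
r=[cv2.imread(f"pics/w{i}.png") for i in (3,4,5,6)]
cv2.imwrite("pics/m.png",np.vstack([np.hstack([i[40:220,320:640] for i in r[:2]]),np.hstack([i[40:220,320:640] for i in r[2:]])]))
E
```

```text
clock: 5.25
position: [0.5563, -0.2116, 0.1337]
ee_rot: [0.002, 0.699, 0.715, 0.002]
contact_force: [6.4, 0.4, 3.8]
width: 0.013
gripper_force: 30.3
pos [ 0.5563 -0.2116  0.1337] F [6.4 0.4 3.8]
n 13 angle cw from up 340.37229239885994
cap [400.52380952 152.26190476] 42
[ 92.42882779  99.30518228 107.01622036 114.88327483 122.6864186 ] [0.07786996 0.07792541 0.07791078 0.07771448 0.07758673]
```

View pics/m.png

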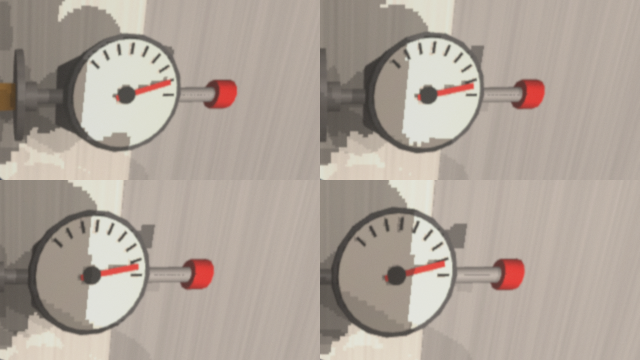

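```bash
python3 -m inch '[{"claw":-1,"travel":[-0.024,0,0.0195],"turn":0},{"claw":-1,"travel":[-0.049,-0.001,0.037],"turn":0},{"claw":-1,"travel":[-0.049,-0.001,0.037],"turn":0},{"claw":-1,"travel":[-0.049,-0.001,0.037],"turn":0}]'; python3 dial.py w7
```

```text
clock: 5.75
position: [0.5457, -0.2119, 0.1416]
ee_rot: [0.002, 0.699, 0.715, 0.001]
contact_force: [4.1, 1.0, 7.5]
width: 0.0128
gripper_force: 30.6
pos [ 0.5457 -0.2119  0.1416] F [4.1 1.  7.5]
n 14 angle cw from up 342.889170397676
cap [400.47727273 151.97727273] 44
```

```bash
python3 -m inch '[{"claw":-0.4,"travel":[0,0,0],"turn":0},{"claw":-0.2,"travel":[0,0,0],"turn":0},{"claw":0,"travel":[0,0,0],"turn":0},{"claw":0,"travel":[0,0,0],"turn":0}]'; python3 dial.py w8
```

```text
clock: 6.25
position: [0.5432, -0.2115, 0.1395]
ee_rot: [-0.001, 0.699, 0.715, -0.0]
contact_force: [0.5, -0.2, 0.5]
width: 0.0426
gripper_force: 0.0
pos [ 0.5432 -0.2115  0.1395] F [ 0.5 -0.2  0.5]
n 13 angle cw from up 342.54954797570116
cap [400.44186047 152.04651163] 43
```

```bash
python3 -m inch '[{"claw":0,"travel":[0,0,0.15],"turn":0},{"claw":0,"travel":[0,0,0.35],"turn":0},{"claw":0,"travel":[0,0,0.6],"turn":0},{"claw":0,"travel":[0,0,0.6],"turn":0},{"claw":0,"travel":[0,0,0.6],"turn":0}]'; python3 dial.py w9;python3 -c "
import cv2;i=cv2.imread('pics/w9.png');cv2.imwrite('pics/w9c.png',cv2.resize(i,(480,360)))"
```

```text
clock: 6.85
position: [0.5445, -0.2121, 0.2618]
ee_rot: [0.002, 0.699, 0.715, 0.0]
contact_force: [0.3, -0.8, -0.2]
width: 0.0429
gripper_force: 0.0
pos [ 0.5445 -0.2121  0.2618] F [ 0.3 -0.8 -0.2]
n 13 angle cw from up 343.2950609265945
cap [400.44186047 152.04651163] 43
```

View pics/w9c.png

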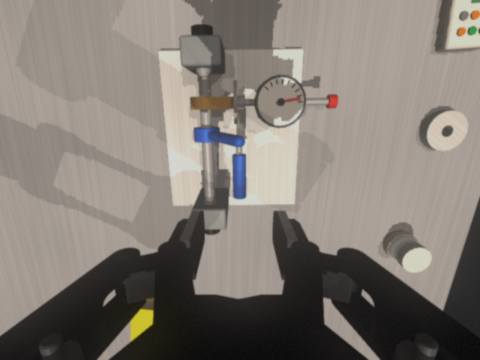

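The gripper is clear, the crank stands past the top at the handle (239,175), and the pointer at (280,101) is at its peak reading.

```bash
python3 -c "
from rig import ticket
print(ticket.sign_off())"
```

```text
the job is handed in; nothing more can be done
None
```

I turned the blue crank until its dial peaked, checked that the reading falls off beyond that point, backed up to it, let go and handed the job in at about 7 s. The dial still showed the peak after release, and the arm never went near the orange crank; `sign_off()` gave no verdict.

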